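# Find the rattling cover of the cable box and press it home

### The job

One of the four white covers on the wooden cable box is not clipped down and rattles when the music plays. Press lightly near an edge of the covers, one after another, until you find the one that rocks, then press that one down firmly in the middle until it sits home and level, and take your hand away. Only press: do not lift or pry out any cover, and leave the remote, the coaster, the disc cases and the speaker where they are.

Things in the scene. Friction and masses are not known exactly. Their poses are not given: they have to be found in the camera images.
- box: low fixed wooden cable box, 190 x 190 mm, 40 mm high (rim at 40 mm). Origin: centre of its underside, on the work surface; x and y parallel to its sides, z up. Four square wells, centres at x = +-47, y = +-47 mm in the box's frame, 82 x 82 mm, each closed by one cover.
- cover_a: white square cover, 80 x 80 x 10 mm, 80 g, grey dot in the middle of its top. Origin: centre of its underside, z up. All four covers look alike; each lies loose in a well of box (which one is drawn anew each time), sides parallel to the box's, 1 mm of play all round, top 0 to 6 mm above the rim. Any of the four may be the rocking one
- cover_b: same as cover_a. How covers lie: three rest all round on firm beds and do not give. The fourth lies level too, but only on a hidden centre clip, a post 10 mm in diameter standing 4 mm proud of its bed. Beds differ by up to 4 mm in height, so neither height nor look tells which cover rocks, and seated covers need not be level with one another
- cover_c: same as cover_a. How the loose one rocks: a light press (1 to 5 N) more than 15 mm from its middle tips it about 0.11 rad, the pressed edge going down 4 mm to the bed and the opposite edge up; let go, it falls back. A firm cover stays put within 0.5 mm
- cover_d: same as cover_a. How the loose one is seated: its clip gives way only at about 14 N. Pressed in the middle with 16 to 22 N, the cover sinks 4 mm onto its bed, stays there and rocks no more
- remote: bystander: aluminium remote control, 165 x 42 x 14 mm, lying beside the box on its +y side, long side parallel to the box's x axis. Origin: centre of its underside
- coaster: bystander: round blue and white ceramic coaster, 96 mm in diameter, 8 mm thick, lying beside the box on its -y side. Origin: centre of its underside
- cases: bystander: stack of four plastic disc cases, 125 x 142 mm, 42 mm high. Origin: centre of its underside
- speaker: bystander: grey wireless speaker, 110 x 160 mm, 155 mm high with the knob on its top. Origin: centre of its underside
Things that resemble listed ones, but are neither listed nor needed, are in the scene too. What is shaped like the cover_d but orange or turquoise is not meant.

How it is judged:
By the outcome, as a careful person would: the job done as asked, in the order asked, and still so for the second after the job is handed in, with the robot touching nothing.
It also fails if it takes over 61 s, if anything falls off the work surface, if the arm or the gripper's body presses on something with over 40 N, if the wrist force passes 120 N, or if a joint passes its speed limit or range.

### The arm

A 6-joint arm with a two-finger parallel gripper is mounted at the origin on the work surface. World frame = base frame: x ahead of the robot, y to its left, z up, the work surface at z = 0. Lengths are in m, angles in rad, forces in N, time in s.
With the tool pointing down it reaches from about 0.4 to 0.825 m from the base axis. Payload 7 kg.
Tool frame: the origin (TCP) lies on the centre line of the jaws, within the pads' length; the fingertips stand ahead of it and the grasp point (between the pads) lies 2 mm behind it (robot.nose_length is the x of the fingertips in the tool frame, in m); x points along the fingers, y is the direction in which the jaws open and shut, and the axes are right-handed (so a half turn about x gives the same grasp; the last joint's range is limited). The gripper opens to 88 mm and grips with 3 to 60 N. Pads are 19 mm wide; open, the fingers measure 130 mm over their backs; the gripper's body (78 mm by 193 mm) begins 47 mm behind the grasp point.
Start: joints at [1.513, 0.359, 0.012, 0, -1.224, -0.288], TCP at [0.229, 0.635, 0.244] pointing down, gripper open.
Joint ranges: [-3.07, 3.07], [-1.43, 2.12], [-1.02, 1.25], [-3.03, 1.67], [-3.05, -0], [-3.03, 3.03]. Speed limits (rad/s): [2.39, 2.39, 3.01, 3.14, 3.14, 3.14].

### API

Orientations are given as [roll, pitch, yaw] about the fixed x, y, z axes, in that order (R = Rz(yaw) Ry(pitch) Rx(roll)).
In Python, from bench import robot gives the robot as it stands.
- The arm moves only by the tool step_arm, never from a script. Its argument "plan" is a list of rows, each a list of 7 numbers: the closure, from -1 (fully open) to 1 (shut), then the shift along the tool's x, y, z normalised to -1 to 1, where 1 is 200 mm, then the turn, a rotation vector about the tool's x, y, z normalised to -1 to 1, where 1 is 180 degrees. In form: [[claw, dx, dy, dz, ax, ay, az], ...]. A call has 1 to 12 rows; each row is the pose to reach, as a shift and turn from the pose measured when the call began, along the tool's axes at that moment, turning the shorter way round; what a row does not reach only later rows make up. A row lasts 1/8 s, in which the tool goes at most 62.5 mm and 10.7 degrees, less where a joint would pass 70% of its speed; a pose out of reach is approached as far as the arm can. A call with a number of a shift or a turn outside -1 to 1 is refused whole. A call with a gripper value outside its range is refused whole. The fingers move at their own pace and stop on an object; the grip force is fixed at half the most. Time passes only in rows, so rows that repeat a pose let the fingers close. It gives the time, the measured TCP pose, the force and the opening at its end, in the units of the state.
- robot.state(): the state, without advancing time (a new reading comes with each control period).
- robot.get_image(name): name is "scene" or "top" or "wrist"; returns the picture (384x512x3 uint8, red, green, blue); there is no depth.
- robot.calibration(name): a dict with "fov_y" (degrees; the focal length in pixels is half the picture's height over the tangent of half this angle, whatever the lens; pixels are square), "cx", "cy" (the principal point, pixels), "extrinsics" (4x4, takes a point from camera to world coordinates). Camera axes: x right, y down, z forward; pixel columns grow to the right and rows downward; lengths in m; the calibration is good to about 2 mm. A picture is of the moment at which its call begins: read the wrist's pose just before it. calibration takes no time and is no camera call; for the wrist camera it gives the pose at the moment of the call.
- robot.job_done(): hands the job in, once; it reports no verdict.
The state is a dict: "time": time; "joints": joint angles; "qvel": joint speeds; "effort": joint torques, N m; "ee_pos": TCP position; "tcp_rot": TCP orientation; "ft_force": force on the tool from outside, world axes, zero at the start; "moment": the same for the moment, N m; "gripper_width": opening from 0.0 (shut) to 1.0 (fully open).
Only numpy, scipy, OpenCV 4.12 (cv2) and the standard library are available. Lean on these libraries where they do the work, as an engineer would, in place of code of your own. Each camera call takes 0.05 s, during which the arm holds its last target.

## Working session

There is one attempt and no reset: what is moved stays moved. The work goes in short steps, Python scripts to look and compute and a tool call to move; the robot and the scene stay as the last step left them, time stands still between calls to the robot, and variables do not carry over. Pictures are saved under pics/ and viewed, and the job is handed in when it is done.

Besides the shell and the picture viewer there is one more tool, called after "Request:" as name(argument=value, ...) on one line, values as JSON. step_arm: Moves the arm, as the interface text tells. Its arguments: {"type":"object","properties":{"plan":{"type":"array"}},"required":["plan"]}

```bash
mkdir -p pics; ls; python3 - <<'E'
from bench import robot
import cv2,numpy as np
s=robot.state();print(s, robot.nose_length)
for n in("scene","top","wrist"):
    c=robot.calibration(n);print(n,c)
    cv2.imwrite(f"pics/{n}0.png",robot.get_image(n)[:,:,::-1])
E
```

```text
pics
{'time': 0.0, 'joints': array([ 1.51306818e+00,  3.59377972e-01,  1.10282970e-02, -3.83838132e-04,
       -1.22409890e+00, -2.88135169e-01]), 'qvel': array([-0.00045189, -0.00240122,  0.00226781, -0.00028841,  0.00089065,
       -0.00088776]), 'effort': array([ 3.70825786e-03, -5.82717776e+01,  2.93049842e+01,  6.99722797e+00,
        6.87510154e-03, -1.50496826e-04]), 'ee_pos': array([0.22866308, 0.63457532, 0.24260906]), 'tcp_rot': array([ 1.6439496 ,  1.56910512, -1.8436371 ]), 'ft_force': array([-0.35780215,  0.09198426,  0.79787266]), 'moment': array([-0.01971108,  0.00422571, -0.01707026]), 'gripper_width': 1.003487658754835} 0.017
scene {'fov_y': 54.55364563707394, 'cx': 259.58317962270917, 'cy': 192.51443797657367, 'extrinsics': array([[-0.82309705,  0.34887124, -0.44810725,  1.12282395],
       [ 0.56766308,  0.48260548, -0.6669712 ,  0.84926035],
       [-0.01642806, -0.80335597, -0.59527247,  0.82188804],
       [ 0.        ,  0.        ,  0.        ,  1.        ]])}
top {'fov_y': 43.644028313234635, 'cx': 247.1440615350693, 'cy': 186.53724216503642, 'extrinsics': array([[ 2.81464966e-02, -9.74788342e-01,  2.21349189e-01,
         2.33494501e-01],
       [-9.99585872e-01, -2.87738104e-02,  3.90628812e-04,
        -1.01551157e-02],
       [ 5.98827918e-03, -2.21268517e-01, -9.75194537e-01,
         1.42810246e+00],
       [ 0.00000000e+00,  0.00000000e+00,  0.00000000e+00,
         1.00000000e+00]])}
wrist {'fov_y': 64.34251433523379, 'cx': 258.88003961813405, 'cy': 193.26683380221016, 'extrinsics': array([[-3.39775831e-01, -9.00677630e-01, -2.70799172e-01,
         3.02675884e-01],
       [-9.40506304e-01,  3.25548179e-01,  9.72947885e-02,
         6.08039033e-01],
       [ 5.26937952e-04,  2.87746746e-01, -9.57706392e-01,
         3.83334620e-01],
       [ 0.00000000e+00,  0.00000000e+00,  0.00000000e+00,
         1.00000000e+00]])}
```

View pics/scene0.png

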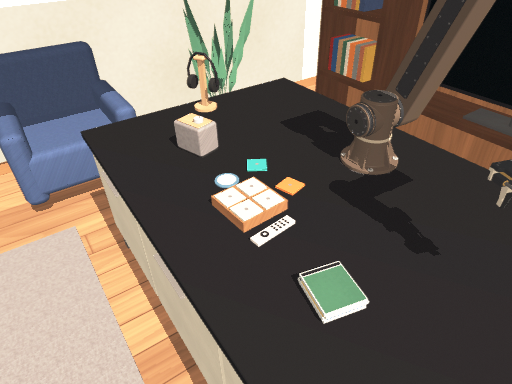

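View pics/top0.png

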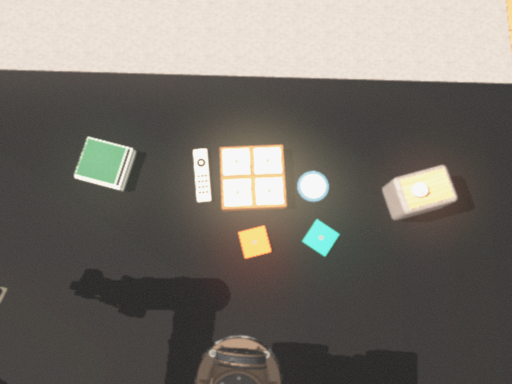

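View pics/wrist0.png

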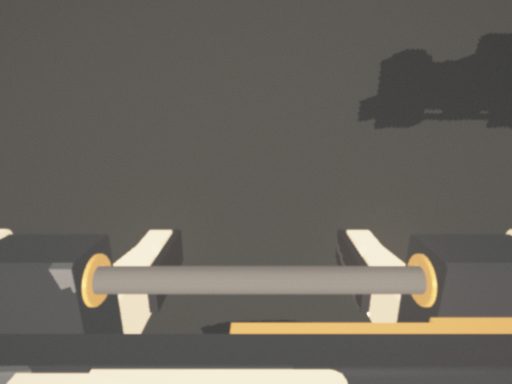

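The scene view shows the box around (250,203) and the remote at (273,230). In the top view the box spans (220..287,145..210), with the remote at (202,175) and the coaster at (313,186). The wrist view shows only bare table.

```bash
cat > h.py <<'E'
import numpy as np,cv2
from bench import robot
def cast(n,uv,z,c=None,H=384):
    c=c or robot.calibration(n);f=H/2/np.tan(np.radians(c['fov_y']/2))
    uv=np.atleast_2d(uv).astype(float)
    d=np.c_[(uv[:,0]-c['cx'])/f,(uv[:,1]-c['cy'])/f,np.ones(len(uv))]
    E=c['extrinsics'];d=d@E[:3,:3].T;o=E[:3,3]
    return o+d*((z-o[2])/d[:,2])[:,None]
def proj(n,P,c=None,H=384):
    c=c or robot.calibration(n);f=H/2/np.tan(np.radians(c['fov_y']/2))
    E=c['extrinsics'];p=(np.atleast_2d(P)-E[:3,3])@E[:3,:3]
    return np.c_[p[:,0]/p[:,2]*f+c['cx'],p[:,1]/p[:,2]*f+c['cy']]
E
python3 - <<'E'
from h import *
im=cv2.imread('pics/top0.png')
cr=im[135:220,180:340]
cv2.imwrite('pics/topc.png',cv2.resize(cr,None,fx=5,fy=5,interpolation=cv2.INTER_NEAREST))
w=(im.min(2)>170).astype(np.uint8);w[:, :215]=0;w[:,295:]=0;w[:140]=0;w[215:]=0
n,l,st,ce=cv2.connectedComponentsWithStats(w)
for i in range(1,n):
    if st[i,4]>100: print(st[i],ce[i],cast('top',ce[i],.045)[0])
cs,_=cv2.findContours(w,0,2)
hsv=cv2.cvtColor(im,cv2.COLOR_BGR2HSV)
m=((hsv[...,2]>70)).astype(np.uint8);m[:,:213]=0;m[:,293:]=0;m[:140]=0;m[216:]=0
n,l,st,ce=cv2.connectedComponentsWithStats(m);i=1+st[1:,4].argmax();print(st[i])
c=cv2.findContours((l==i).astype(np.uint8),0,2)[0][0]
r=cv2.minAreaRect(c);b=cv2.boxPoints(r);print(r);P=cast('top',b,.04);print(P,P.mean(0))
for k in range(4):
    d=P[k]-P[k-1];print(np.linalg.norm(d),np.degrees(np.arctan2(d[1],d[0])))
E
```

```text
[222 147  29  29 793] [235.92055485 161.26481715] [0.62397677 0.02616248 0.045     ]
[253 146  30  29 794] [267.1070529  160.25314861] [ 0.62990822 -0.06710991  0.045     ]
[254 176  31  30 831] [268.7677497  190.55956679] [ 0.53713937 -0.07377287  0.045     ]
[222 178  31  29 826] [237.20581114 192.03995157] [0.52992767 0.01923389 0.045     ]
[ 213  140   80   76 6080]
((252.5, 177.5), (75.0, 79.0), 90.0)
[[ 0.6902351   0.0980267   0.04      ]
 [ 0.69746121 -0.14169751  0.04      ]
 [ 0.46694075 -0.1434132   0.04      ]
 [ 0.46019759  0.08792168  0.04      ]] [ 0.57870866 -0.02479058  0.04      ]
0.23025935275766216 2.5152529249530677
0.23983308681639715 -88.27343158595686
0.2305268517655978 -179.5735738333836
0.2314331368339003 91.6696361193781
```

View pics/topc.png

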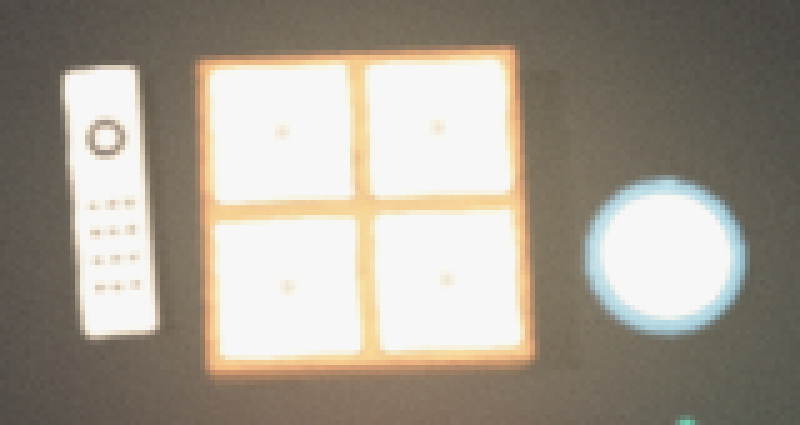

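```bash
cat >> h.py <<'E'
from scipy.spatial.transform import Rotation as Ro
A=np.radians(4.1);C=np.array([.5802,-.0239])
BX=np.array([np.cos(A),np.sin(A)]);BY=np.array([-np.sin(A),np.cos(A)])
def boxp(x,y): return C+BX*x+BY*y
COV={'pp':(.047,.047),'pm':(.047,-.047),'mm':(-.047,-.047),'mp':(-.047,.047)}
def goal_R():
    # tool x down, camera side toward box +x
    s=robot.state();R=Ro.from_euler('xyz',s['tcp_rot']).as_matrix()
    cam=robot.calibration('wrist')['extrinsics'][:3,3]-s['ee_pos']
    zsgn=np.sign(cam@R[:,2])
    x=np.array([0,0,-1.]);z=zsgn*np.r_[BX,0];y=np.cross(z,x)
    return np.c_[x,y,z],R,s
def delta(p):
    G,R,s=goal_R()
    t=R.T@(np.array(p)-s['ee_pos'])/.2
    w=Ro.from_matrix(R.T@G).as_rotvec()/np.pi
    print('t',round(s['time'],2),'ee',s['ee_pos'].round(4),'F',s['ft_force'].round(2),'gw',round(s['gripper_width'],3),'shift',t.round(3),'turn',w.round(4));return t,w
E
python3 - <<'E'
from h import *
G,R,s=goal_R();print(R.round(3),G.round(3))
P=np.r_[boxp(-.047-.028,.047),.12];print(P);delta(P)
E
```

```text
[[-0.    -0.339 -0.941]
 [-0.001 -0.941  0.339]
 [-1.     0.001 -0.   ]] [[ 0.     0.071 -0.997]
 [ 0.    -0.997 -0.071]
 [-1.     0.    -0.   ]]
[0.50203156 0.01761741 0.12      ]
t 0.15 ee [0.2287 0.6347 0.2428] F [-1.03  0.24  0.85] gw 0.999 shift [ 0.618  2.439 -2.332] turn [-1.329e-01  1.000e-04 -4.000e-04]
```

Request:
step_arm(plan=[[1,0,0.81,-0.78,0,0,0],[1,0,0.81,-0.78,0,0,0],[1,0,0.81,-0.78,0,0,0],[1,0,0.81,-0.78,0,0,0],[1,0,0.81,-0.78,0,0,0]])

```text
time: 0.78
ee_pos: [0.3213, 0.4271, 0.2435]
tcp_rot: [1.515, 1.57, -1.975]
ft_force: [-0.6, 0.7, 0.3]
gripper_width: 0.489
```

Request:
step_arm(plan=[[1,0,0.81,-0.78,0,0,0],[1,0,0.81,-0.78,0,0,0],[1,0,0.81,-0.78,0,0,0],[1,0,0.81,-0.78,0,0,0],[1,0,0.81,-0.78,0,0,0]])

```text
time: 1.4
ee_pos: [0.4132, 0.2202, 0.2437]
tcp_rot: [1.52, 1.57, -1.973]
ft_force: [0.3, 0.5, -0.0]
gripper_width: 0.007
```

```bash
python3 - <<'E'
from h import *
P=np.r_[boxp(-.047-.028,.047),.15];delta(P)
E
```

```text
t 1.4 ee [0.4132 0.2202 0.2437] F [ 0.33  0.48 -0.03] gw 0.007 shift [ 0.469  0.798 -0.765] turn [-1.345e-01  1.000e-04 -3.000e-04]
```

Request:
step_arm(plan=[[1,0.47,0.8,-0.765,-0.134,0,0],[1,0.47,0.8,-0.765,-0.134,0,0],[1,0.47,0.8,-0.765,-0.134,0,0],[1,0.47,0.8,-0.765,-0.134,0,0],[1,0.47,0.8,-0.765,-0.134,0,0],[1,0.47,0.8,-0.765,-0.134,0,0]])

```text
time: 2.15
ee_pos: [0.5022, 0.0177, 0.1494]
tcp_rot: [0.717, 1.569, -2.356]
ft_force: [0.8, 0.4, 0.4]
gripper_width: 0.005
```

```bash
python3 - <<'E'
from h import *
P=np.r_[boxp(-.047-.028,.047),.08];delta(P)
cv2.imwrite('pics/w1.png',robot.get_image('wrist')[:,:,::-1])
c=robot.calibration('wrist')
im=cv2.imread('pics/w1.png')
for k,v in COV.items(): print(k,proj('wrist',np.r_[boxp(*v),.043],c).round(0))
print(proj('wrist',robot.state()['ee_pos']-[0,0,.017],c))
E
```

```text
t 2.15 ee [0.5022 0.0177 0.1494] F [0.77 0.38 0.44] gw 0.005 shift [0.347 0.    0.   ] turn [-0.0008  0.0004 -0.0003]
pp [[259.  40.]]
pm [[387.  40.]]
mm [[373. 166.]]
mp [[259. 166.]]
[[258.4672188  245.84590853]]
```

View pics/w1.png

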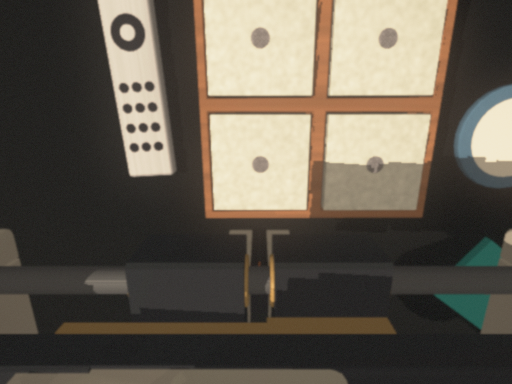

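The wrist view shows all four covers. The dots are at (260,38), (388,38), (260,164) and (375,164), within 2 px of my predictions. The closed fingertips are at about (258,240).

Request:
step_arm(plan=[[1,0.36,0,0,0,0,0],[1,0.36,0,0,0,0,0],[1,0.36,0,0,0,0,0],[1,0.36,0,0,0,0,0]])

```text
time: 2.7
ee_pos: [0.5035, 0.0193, 0.0799]
tcp_rot: [3.116, 1.568, 0.046]
ft_force: [-0.0, 0.4, 1.5]
gripper_width: 0.006
```

```bash
python3 - <<'E'
from h import *
P=np.r_[boxp(-.047-.028,.047),.062];delta(P)
cv2.imwrite('pics/w2.png',robot.get_image('wrist')[:,:,::-1])
delta(P)
E
```

```text
t 2.7 ee [0.5035 0.0193 0.0799] F [-0.03  0.4   1.54] gw 0.006 shift [0.089 0.008 0.008] turn [ 0.     -0.0009 -0.    ]
t 2.75 ee [0.5034 0.0191 0.0798] F [0.22 0.58 0.56] gw 0.006 shift [0.089 0.007 0.008] turn [-0.0001 -0.0009  0.    ]
```

View pics/w2.png

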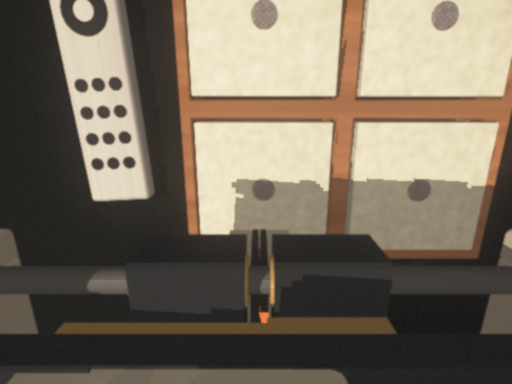

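Request:
step_arm(plan=[[1,0.04,0,0.008,0,0,0],[1,0.078,0.004,0.008,0,0,0],[1,0.078,0.004,0.008,0,0,0]])

```text
time: 3.12
ee_pos: [0.5014, 0.0178, 0.0636]
tcp_rot: [2.961, 1.569, -0.109]
ft_force: [0.2, 0.1, -0.3]
gripper_width: 0.005
```

Request:
step_arm(plan=[[1,0.005,0,0,0,0,0],[1,0.005,0,0,0,0,0]])

```text
time: 3.38
ee_pos: [0.5014, 0.0178, 0.0625]
tcp_rot: [2.835, 1.569, -0.236]
ft_force: [-0.0, -0.1, 0.3]
gripper_width: 0.002
```

Request:
step_arm(plan=[[1,0.005,0,0,0,0,0],[1,0.005,0,0,0,0,0]])

```text
time: 3.62
ee_pos: [0.5014, 0.0178, 0.0614]
tcp_rot: [2.806, 1.57, -0.265]
ft_force: [0.6, 0.7, -0.4]
gripper_width: 0.009
```

Request:
step_arm(plan=[[1,0.005,0,0,0,0,0],[1,0.005,0,0,0,0,0]])

```text
time: 3.88
ee_pos: [0.5013, 0.0177, 0.0604]
tcp_rot: [2.755, 1.57, -0.315]
ft_force: [0.5, -0.3, 0.4]
gripper_width: 0.004
```

Request:
step_arm(plan=[[1,0.004,0,0,0,0,0],[1,0.004,0,0,0,0,0]])

```text
time: 4.12
ee_pos: [0.5014, 0.0178, 0.0598]
tcp_rot: [2.812, 1.569, -0.259]
ft_force: [-2.2, -0.5, 4.1]
gripper_width: 0.007
```

```bash
python3 - <<'E'
from h import *
P=np.r_[boxp(-.047-.028,.047),.058];delta(P)
cv2.imwrite('pics/w3.png',robot.get_image('wrist')[:,:,::-1])
cv2.imwrite('pics/s3.png',robot.get_image('scene')[:,:,::-1])
delta(P)
E
```

```text
t 4.12 ee [0.5014 0.0178 0.0598] F [-2.23 -0.46  4.06] gw 0.007 shift [ 0.009  0.001 -0.003] turn [-0.0002 -0.0004 -0.0001]
t 4.22 ee [0.5014 0.0178 0.0598] F [-1.48 -0.82  5.54] gw 0.005 shift [ 0.009  0.001 -0.003] turn [-0.0002 -0.0004 -0.0001]
```

View pics/w3.png

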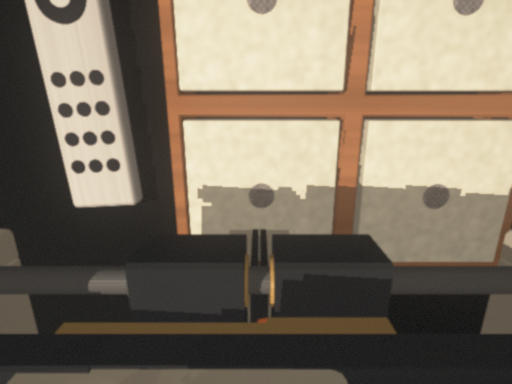

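```bash
cat >> h.py <<'E'
def pred(k,ztip):
    cx,cy=COV[k];c=robot.calibration('wrist')
    for nm,zf in(('level',ztip),('tip',ztip+.0075)):
        print(k,nm,'far edge',proj('wrist',[np.r_[boxp(cx+.04,cy+.04),zf],np.r_[boxp(cx+.04,cy-.04),zf],np.r_[boxp(cx,cy),ztip if nm=='level' else ztip+.003]],c).round(1).tolist())
E
python3 - <<'E'
from h import *
pred('mp',.0428)
im=cv2.imread('pics/w3.png')
cv2.imwrite('pics/w3c.png',cv2.resize(im[80:240,150:400],None,fx=3,fy=3))
E
```

```text
mp level far edge [[179.3, 122.4], [338.0, 122.1], [258.8, 197.9]]
mp tip far edge [[175.4, 123.4], [341.9, 123.1], [258.8, 199.6]]
```

View pics/w3c.png

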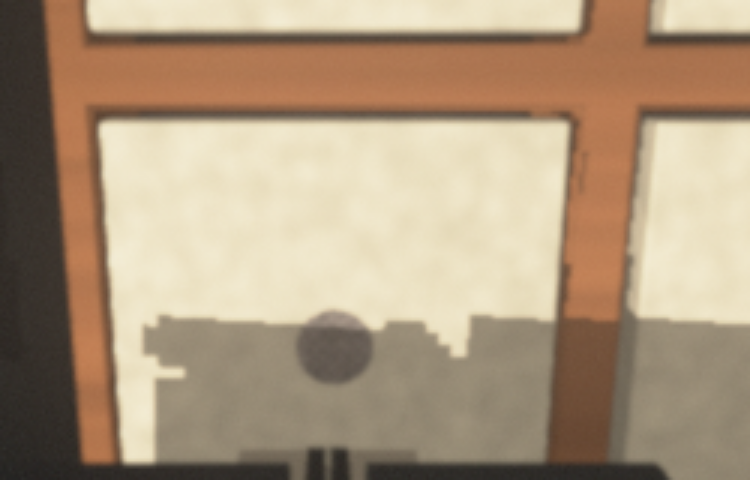

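The far edge of cover mp is 158 px wide. I predicted 158.7 px for a level cover and 166.5 px for a tipped one, so it is firm (4–5 N of hard contact, tip at 42.8 mm). Next is cover mm.

Request:
step_arm(plan=[[1,-0.07,0,0,0,0,0],[1,-0.07,0.47,0,0,0,0],[1,-0.07,0.47,0,0,0,0],[1,-0.03,0.47,0,0,0,0],[1,-0.03,0.47,0,0,0,0]])

```text
time: 4.85
ee_pos: [0.5077, -0.076, 0.0657]
tcp_rot: [2.637, 1.57, -0.434]
ft_force: [-0.2, 0.3, 0.6]
gripper_width: 0.006
```

```bash
python3 - <<'E'
from h import *
P=np.r_[boxp(-.047-.028,-.047),.0645];delta(P)
E
```

```text
t 4.85 ee [ 0.5077 -0.076   0.0657] F [-0.16  0.33  0.58] gw 0.006 shift [ 0.006  0.001 -0.005] turn [-0.0005 -0.0002 -0.0001]
```

Request:
step_arm(plan=[[1,0.005,0,-0.005,0,0,0],[1,0.01,0,-0.005,0,0,0],[1,0.01,0,-0.005,0,0,0]])

```text
time: 5.22
ee_pos: [0.5087, -0.0756, 0.0638]
tcp_rot: [2.579, 1.57, -0.492]
ft_force: [-0.3, 0.4, -0.7]
gripper_width: 0.004
```

Request:
step_arm(plan=[[1,0.004,0,0,0,0,0],[1,0.004,0,0,0,0,0]])

```text
time: 5.48
ee_pos: [0.5088, -0.0754, 0.063]
tcp_rot: [2.557, 1.57, -0.514]
ft_force: [-0.1, 0.0, 0.0]
gripper_width: 0.007
```

Request:
step_arm(plan=[[1,0.004,0,0,0,0,0],[1,0.004,0,0,0,0,0]])

```text
time: 5.72
ee_pos: [0.5087, -0.0754, 0.0621]
tcp_rot: [2.383, 1.57, -0.688]
ft_force: [0.5, -0.9, -0.2]
gripper_width: 0.005
```

Request:
step_arm(plan=[[1,0.004,0,0,0,0,0],[1,0.004,0,0,0,0,0]])

```text
time: 5.98
ee_pos: [0.5087, -0.0755, 0.0612]
tcp_rot: [2.34, 1.57, -0.73]
ft_force: [-0.1, 0.1, -0.7]
gripper_width: 0.002
```

Request:
step_arm(plan=[[1,0.004,0,0,0,0,0],[1,0.004,0,0,0,0,0]])

```text
time: 6.22
ee_pos: [0.5086, -0.0755, 0.0603]
tcp_rot: [1.945, 1.57, -1.125]
ft_force: [-0.5, -1.0, 0.3]
gripper_width: 0.005
```

Request:
step_arm(plan=[[1,0.003,0,0,0,0,0],[1,0.003,0,0,0,0,0]])

```text
time: 6.48
ee_pos: [0.5086, -0.0755, 0.0597]
tcp_rot: [1.876, 1.57, -1.195]
ft_force: [-0.6, -0.1, -0.4]
gripper_width: 0.001
```

```bash
python3 - <<'E'
from h import *
delta(robot.state()['ee_pos']);pred('mm',robot.state()['ee_pos'][2]-.017)
cv2.imwrite('pics/w4.png',robot.get_image('wrist')[:,:,::-1])
im=cv2.imread('pics/w4.png')
cv2.imwrite('pics/w4c.png',cv2.resize(im[80:240,130:380],None,fx=3,fy=3))
E
```

```text
t 6.47 ee [ 0.5086 -0.0755  0.0597] F [-0.6  -0.07 -0.43] gw 0.001 shift [0. 0. 0.] turn [-0.0002 -0.     -0.0001]
mm level far edge [[180.2, 123.2], [338.8, 123.0], [259.6, 198.7]]
mm tip far edge [[176.4, 124.3], [342.7, 124.1], [259.6, 200.4]]
```

View pics/w4c.png

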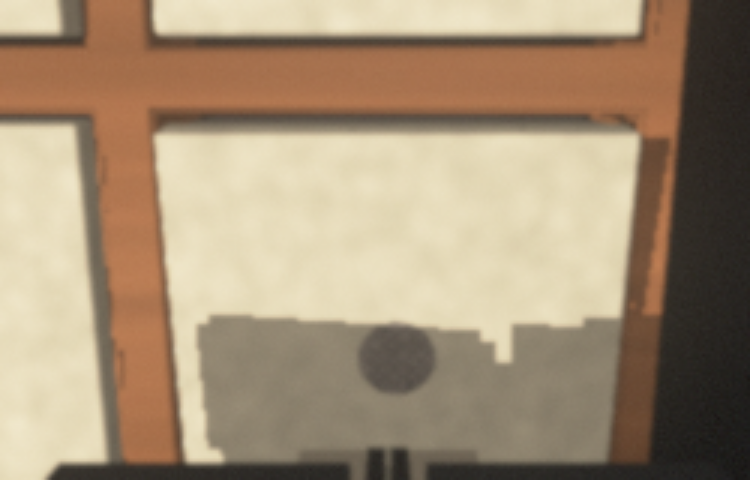

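Cover mm already shows a raised far side: its edge is 162 px wide and the side face is visible, with almost no force. I'll keep pressing gently until it reaches the bed.

Request:
step_arm(plan=[[1,0.004,0,0,0,0,0],[1,0.004,0,0,0,0,0]])

```text
time: 6.78
ee_pos: [0.5086, -0.0756, 0.0592]
tcp_rot: [2.047, 1.57, -1.024]
ft_force: [-1.8, 0.3, 3.9]
gripper_width: 0.009
```

Request:
step_arm(plan=[[1,0.003,0,0,0,0,0],[1,0.003,0,0,0,0,0]])

```text
time: 7.02
ee_pos: [0.5087, -0.0756, 0.059]
tcp_rot: [2.247, 1.57, -0.823]
ft_force: [-2.7, 0.4, 8.1]
gripper_width: 0.002
```

```bash
python3 - <<'E'
from h import *
delta(robot.state()['ee_pos']);pred('mm',robot.state()['ee_pos'][2]-.017)
cv2.imwrite('pics/w5.png',robot.get_image('wrist')[:,:,::-1])
im=cv2.imread('pics/w5.png')
cv2.imwrite('pics/w5c.png',cv2.resize(im[80:240,130:380],None,fx=3,fy=3))
E
```

```text
t 7.03 ee [ 0.5087 -0.0756  0.059 ] F [-2.71  0.35  8.06] gw 0.002 shift [0. 0. 0.] turn [-0.0001 -0.0002 -0.0002]
mm level far edge [[180.1, 123.5], [338.7, 123.3], [259.5, 198.9]]
mm tip far edge [[176.3, 124.5], [342.6, 124.4], [259.5, 200.6]]
```

View pics/w5c.png

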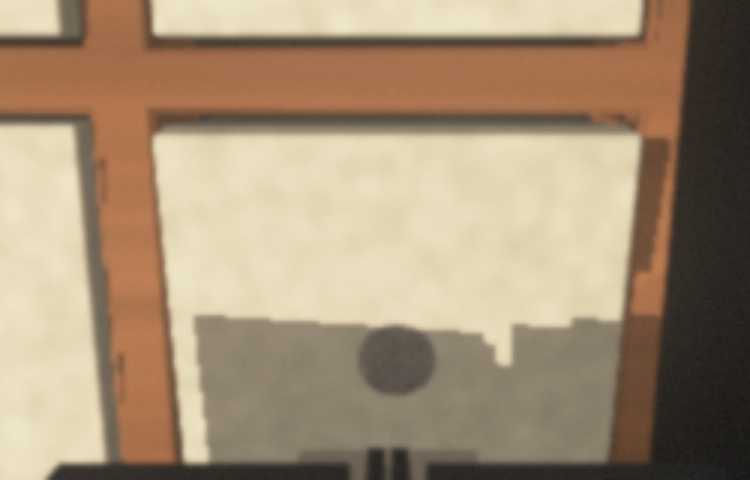

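The force reached 8 N here, which is more than I wanted. I'll release and check whether the cover falls back.

Request:
step_arm(plan=[[1,-0.04,0,0,0,0,0],[1,-0.04,0,0,0,0,0],[1,-0.04,0,0,0,0,0]])

```text
time: 7.45
ee_pos: [0.5087, -0.0756, 0.067]
tcp_rot: [2.504, 1.57, -0.566]
ft_force: [0.4, 0.1, 0.6]
gripper_width: 0.007
```

```bash
python3 - <<'E'
from h import *
delta(robot.state()['ee_pos'])
for z in(.042,.044,.046):pred('mm',z)
cv2.imwrite('pics/w6.png',robot.get_image('wrist')[:,:,::-1])
im=cv2.imread('pics/w6.png')
cv2.imwrite('pics/w6c.png',cv2.resize(im[80:240,130:380],None,fx=3,fy=3))
E
```

```text
t 7.45 ee [ 0.5087 -0.0756  0.067 ] F [0.36 0.06 0.63] gw 0.007 shift [0. 0. 0.] turn [-0.0001 -0.0003 -0.0002]
mm level far edge [[184.0, 122.5], [335.0, 122.3], [259.5, 194.7]]
mm tip far edge [[180.5, 123.5], [338.5, 123.3], [259.5, 196.2]]
mm level far edge [[183.1, 122.8], [335.9, 122.6], [259.5, 195.7]]
mm tip far edge [[179.5, 123.7], [339.5, 123.6], [259.5, 197.3]]
mm level far edge [[182.2, 123.0], [336.8, 122.8], [259.5, 196.8]]
mm tip far edge [[178.5, 124.0], [340.5, 123.8], [259.5, 198.4]]
```

View pics/w6c.png

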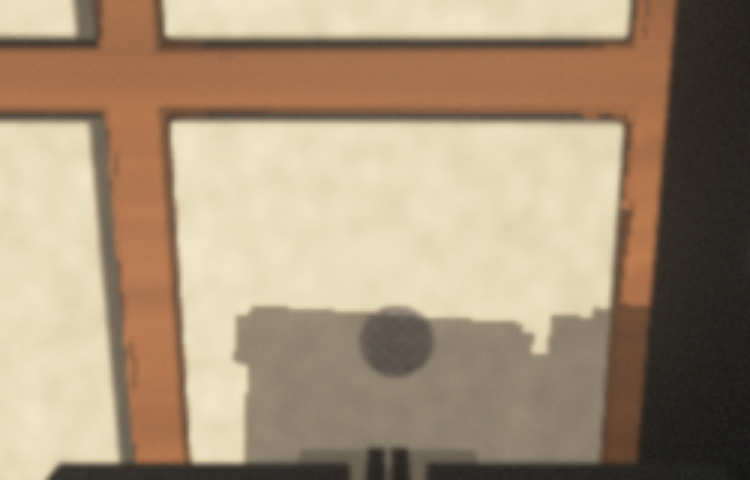

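The dark band is gone and the cover fell back level, so mm is the rocking one. Next I'll move to its middle.

```bash
python3 - <<'E'
from h import *
delta(np.r_[boxp(-.047,-.047),.065])
im=cv2.imread('pics/w6.png');g=cv2.cvtColor(im,cv2.COLOR_BGR2GRAY)[170:212,240:285]
m=(g<100).astype(np.uint8);n,l,st,ce=cv2.connectedComponentsWithStats(m)
for i in range(1,n):
    if st[i,4]>100: uv=ce[i]+[240,170];p=cast('wrist',uv,.044)[0];print(st[i],uv,p);delta(np.r_[p[:2],.065])
E
```

```text
t 7.5 ee [ 0.5086 -0.0756  0.0669] F [ 0.05  1.15 -0.06] gw 0.005 shift [ 0.01   0.003 -0.141] turn [-0.0001 -0.0001 -0.0002]
[ 11  15  23  20 371] [261.88140162 194.33692722] [ 0.5374967  -0.07543625  0.044     ]
t 7.5 ee [ 0.5086 -0.0756  0.0669] F [ 0.05  1.15 -0.06] gw 0.005 shift [ 0.01   0.01  -0.144] turn [-0.0001 -0.0001 -0.0002]
```

Request:
step_arm(plan=[[1,0,0.007,-0.143,0,0,0],[1,0,0.007,-0.143,0,0,0],[1,0.01,0.007,-0.143,0,0,0],[1,0.02,0.007,-0.143,0,0,0],[1,0.02,0.007,-0.143,0,0,0]])

```text
time: 8.12
ee_pos: [0.5366, -0.075, 0.0627]
tcp_rot: [1.367, 1.57, -1.703]
ft_force: [0.5, -0.7, -1.4]
gripper_width: 0.003
```

Request:
step_arm(plan=[[1,0.005,0,0,0,0,0],[1,0.005,0,0,0,0,0]])

```text
time: 8.38
ee_pos: [0.5365, -0.075, 0.0617]
tcp_rot: [1.333, 1.57, -1.738]
ft_force: [0.3, 1.1, -0.2]
gripper_width: 0.006
```

Request:
step_arm(plan=[[1,0.005,0,0,0,0,0],[1,0.005,0,0,0,0,0]])

```text
time: 8.62
ee_pos: [0.5367, -0.075, 0.0613]
tcp_rot: [2.052, 1.57, -1.018]
ft_force: [-1.4, 0.3, 4.4]
gripper_width: 0.01
```

Request:
step_arm(plan=[[1,0.005,0,0,0,0,0],[1,0.009,0,0,0,0,0],[1,0.009,0,0,0,0,0]])

```text
time: 9.0
ee_pos: [0.5369, -0.075, 0.0606]
tcp_rot: [2.394, 1.569, -0.676]
ft_force: [-3.6, 1.3, 11.4]
gripper_width: 0.004
```

Request:
step_arm(plan=[[1,0.007,0,0,0,0,0],[1,0.01,0,0,0,0,0],[1,0.012,0,0,0,0,0]])

```text
time: 9.38
ee_pos: [0.5369, -0.075, 0.0593]
tcp_rot: [2.451, 1.569, -0.619]
ft_force: [-3.8, 2.0, 13.2]
gripper_width: 0.002
```

Request:
step_arm(plan=[[1,0.007,0,-0.002,0,0,0],[1,0.012,0,-0.002,0,0,0],[1,0.012,0,-0.002,0,0,0]])

```text
time: 9.75
ee_pos: [0.5369, -0.075, 0.0579]
tcp_rot: [2.288, 1.569, -0.781]
ft_force: [-4.6, 1.8, 11.0]
gripper_width: 0.006
```

Request:
step_arm(plan=[[1,0.007,0,0,0,0,0],[1,0.012,0,0,0,0,0],[1,0.012,0,0,0,0,0]])

```text
time: 10.12
ee_pos: [0.5369, -0.075, 0.0572]
tcp_rot: [2.364, 1.568, -0.704]
ft_force: [-8.2, 1.8, 19.2]
gripper_width: 0.006
```

Request:
step_arm(plan=[[1,0.012,0,0,0,0,0],[1,0.012,0,0,0,0,0]])

```text
time: 10.38
ee_pos: [0.5369, -0.075, 0.0572]
tcp_rot: [2.451, 1.568, -0.616]
ft_force: [-10.2, 3.3, 25.7]
gripper_width: 0.003
```

Request:
step_arm(plan=[[1,-0.03,0,0,0,0,0],[1,-0.06,0,0.14,0,0,0],[1,-0.06,0,0.14,0,0,0],[1,-0.06,0,0.14,0,0,0]])

```text
time: 10.88
ee_pos: [0.5095, -0.0771, 0.0693]
tcp_rot: [2.593, 1.567, -0.474]
ft_force: [0.8, 1.5, -0.2]
gripper_width: 0.007
```

```bash
python3 - <<'E'
from h import *
delta(np.r_[boxp(-.047-.028,-.047),.0645])
for z in(.038,.040,.042):pred('mm',z)
cv2.imwrite('pics/w7.png',robot.get_image('wrist')[:,:,::-1])
im=cv2.imread('pics/w7.png')
cv2.imwrite('pics/w7c.png',cv2.resize(im[80:240,130:380],None,fx=3,fy=3))
E
```

```text
t 10.88 ee [ 0.5095 -0.0771  0.0693] F [ 0.79  1.5  -0.23] gw 0.007 shift [ 0.024 -0.005  0.004] turn [ 0.0009 -0.0011 -0.0006]
mm level far edge [[184.3, 123.0], [329.5, 123.3], [256.9, 192.8]]
mm tip far edge [[181.0, 123.9], [332.7, 124.2], [256.9, 194.2]]
mm level far edge [[183.5, 123.2], [330.3, 123.5], [256.9, 193.7]]
mm tip far edge [[180.1, 124.1], [333.6, 124.4], [256.9, 195.2]]
mm level far edge [[182.6, 123.4], [331.2, 123.8], [256.9, 194.7]]
mm tip far edge [[179.1, 124.4], [334.5, 124.7], [256.9, 196.3]]
```

View pics/w7c.png

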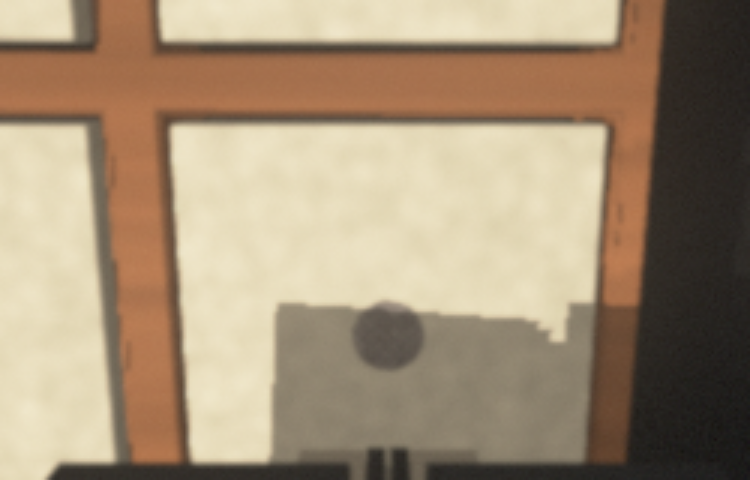

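The far edge is now 146.7 px wide, which puts the top level at about 40 mm. That is roughly 4 mm lower than before, with no side face showing. I'll back off and take a last look.

Request:
step_arm(plan=[[1,-0.4,0,0.1,0,0,0],[1,-0.4,0,0.1,0,0,0],[1,-0.4,0,0.1,0,0,0],[1,-0.4,0,0.1,0,0,0]])

```text
time: 11.42
ee_pos: [0.4894, -0.0783, 0.1484]
tcp_rot: [2.398, 1.568, -0.669]
ft_force: [-0.6, -0.1, -0.5]
gripper_width: 0.005
```

```bash
python3 - <<'E'
from h import *
s=robot.state();print(s['time'],s['ee_pos'],s['ft_force'])
cv2.imwrite('pics/w8.png',robot.get_image('wrist')[:,:,::-1])
cv2.imwrite('pics/t8.png',cv2.resize(robot.get_image('scene')[150:260,190:320,::-1],None,fx=5,fy=5))
E
```

```text
11.425 [ 0.48935024 -0.07833138  0.14841886] [-0.56798727 -0.13666341 -0.51861833]
```

View pics/w8.png

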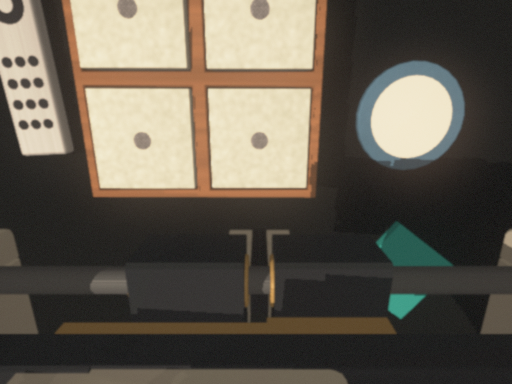

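View pics/t8.png

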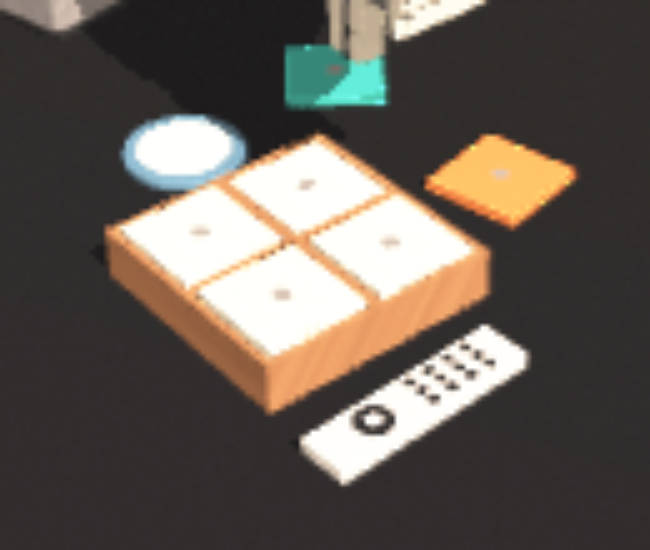

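The wrist view shows all covers flat, with the pressed cover's dot at (260,140). The scene view shows level covers, the remote and coaster in place, and the hand clear.

```bash
python3 -c "
from bench import robot
print(robot.job_done())"
```

```text
the job is handed in; nothing more can be done
None
```

I found the rocking cover and pressed it home. It is the one at x = -47, y = -47 mm in the box frame. I handed the job in with the hand clear, at about 11.5 s of the 61 s allowed.

- **Finding it:** I pressed the cover at (-47, +47) first. It stayed level and met hard contact at 4 to 5.5 N, so it is firm. The next cover, at (-47, -47), tipped with almost no force: its far edge rose, and it fell back level when I let go. I did not press the other two covers.
- **Seating it:** Pressed on its dot, the clip gave way somewhere between 11 and 14 N. The tool sank about 4.4 mm, and the force rose to 19 N at the bed.
- **Last checks:** The pictures show the cover level, with its top at about 40 mm where it had been about 44 mm. The remote and coaster have not moved; I did not check the disc cases and speaker in the final pictures, but the arm never went down near them.

**What went over:**
- The edge press on the rocking cover reached about 8 N against the bed, above the light 1 to 5 N range.
- The final hold in the middle reached about 26 N, above the 16 to 22 N band but below the 40 N limit.
- I did not press the edge again after seating, so "rocks no more" rests on the measured sink and the pictures.

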